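Switch on the two toggles that work, spare the seized one

TASK

The three identical switch boxes on the table each have a bat toggle leaning to its off side, and one of the toggles is seized, which you can only find out by a gentle push. Flip the two toggles that work over centre to the opposite, on side so that they stay there; do not force the seized one, leave it off. Do not knock the bottle, cup or carton about.

Things in the scene. Friction and masses are not known exactly. Their poses are not given: they have to be found in the camera images.
- switch_a: grey cast switch box screwed to the table, 96 (x) x 72 (y) x 46 mm high, with ears to 106 mm in y; all three boxes look the same. Origin: centre of its underside; z up. A steel bat toggle stands in the middle of its lid and throws along the box's x axis; off leans to -x, on leans to +x. The blanked black cable entry is on the +x end, up to 64 mm from the origin
- switch_a_tip (a point): centre of the thick end of that box's bat toggle: 16 mm across there, 10 mm at the neck. The bat pivots on a y axis 52 mm above the box's underside, this point lies 52 mm from the pivot and the bat ends 10 mm beyond it; the lock nut below reaches 55 mm up
- switch_a_bat (a joint): bat angle, rad: 0 = off stop (leans 0.4 to the box's -x), 0.4 = upright, 0.8 = on stop (leans 0.4 to +x). Working: a spring holds it at either stop; 5 to 6 N at the thick end starts it, less towards upright, a little past which it snaps over by itself. Seized (one of the three, hidden, place varies): gives only about 2 mm for 10 N at the thick end, springs back, bends for good above 20 N
- switch_b: grey cast switch box screwed to the table, 96 (x) x 72 (y) x 46 mm high, with ears to 106 mm in y; all three boxes look the same. Origin: centre of its underside; z up. A steel bat toggle stands in the middle of its lid and throws along the box's x axis; off leans to -x, on leans to +x. The blanked black cable entry is on the +x end, up to 64 mm from the origin
- switch_b_tip (a point): centre of the thick end of that box's bat toggle: 16 mm across there, 10 mm at the neck. The bat pivots on a y axis 52 mm above the box's underside, this point lies 52 mm from the pivot and the bat ends 10 mm beyond it; the lock nut below reaches 55 mm up
- switch_b_bat (a joint): bat angle, rad: 0 = off stop (leans 0.4 to the box's -x), 0.4 = upright, 0.8 = on stop (leans 0.4 to +x). Working: a spring holds it at either stop; 5 to 6 N at the thick end starts it, less towards upright, a little past which it snaps over by itself. Seized (one of the three, hidden, place varies): gives only about 2 mm for 10 N at the thick end, springs back, bends for good above 20 N
- switch_c: grey cast switch box screwed to the table, 96 (x) x 72 (y) x 46 mm high, with ears to 106 mm in y; all three boxes look the same. Origin: centre of its underside; z up. A steel bat toggle stands in the middle of its lid and throws along the box's x axis; off leans to -x, on leans to +x. The blanked black cable entry is on the +x end, up to 64 mm from the origin
- switch_c_tip (a point): centre of the thick end of that box's bat toggle: 16 mm across there, 10 mm at the neck. The bat pivots on a y axis 52 mm above the box's underside, this point lies 52 mm from the pivot and the bat ends 10 mm beyond it; the lock nut below reaches 55 mm up
- switch_c_bat (a joint): bat angle, rad: 0 = off stop (leans 0.4 to the box's -x), 0.4 = upright, 0.8 = on stop (leans 0.4 to +x). Working: a spring holds it at either stop; 5 to 6 N at the thick end starts it, less towards upright, a little past which it snaps over by itself. Seized (one of the three, hidden, place varies): gives only about 2 mm for 10 N at the thick end, springs back, bends for good above 20 N
- oil_bottle: yellow oil bottle with a red spout, 48 mm across, 92 mm high, standing behind the boxes; origin at its underside; a bystander
- steel_cup: open grey steel cup, 59 mm across, 64 mm high, standing behind the boxes; origin at its underside; a bystander
- carton: closed cardboard carton, 69 x 100 x 50 mm high, lying behind the boxes; origin at its underside; a bystander
There are look-alikes about, which are no part of the job. Leave any brown look-alike of the switch_a alone. Leave any brown look-alike of the switch_b alone.

How it is judged:
By the outcome, as a careful person would: the job done as asked, in the order asked, and still so for the second after the job is handed in, with the robot touching nothing.
It also fails if it takes over 45 s, if anything falls off the work surface, if the arm or the gripper's body presses on something with over 40 N, if the wrist force passes 120 N, or if a joint passes its speed limit or range.

ROBOT

A 7-joint arm with a two-finger parallel gripper is mounted at the origin on a cart in front of the work surface, level with it; the furniture and walls round the work are solid. World frame = base frame: x ahead of the robot, y to its left, z up, the work surface at z = 0. Lengths are in m, angles in rad, forces in N, time in s.
With the tool pointing down it reaches from about 0.425 to 0.925 m from the base axis. Payload 6.8 kg.
Tool frame: the origin (TCP) lies on the centre line of the jaws, within the pads' length; the fingertips stand 14 mm ahead of it and the grasp point (between the pads) lies 5 mm behind it (r.tips_ahead is the distance from the TCP to the fingertips, in m); z points along the fingers, y is the line along which they close (so a half turn about z gives the same grasp; the last joint's range is limited). The gripper opens to 85 mm and grips with 20 to 120 N. Pads are 22 mm wide; open, the fingers measure 114 mm over their backs; the gripper's body (76 mm by 85 mm) begins 54 mm behind the grasp point. The pads swing forward as they close: fully open they stand 13 mm farther back than shut.
Start: joints at [1.1, 0.477, 0.022, 1.555, -0.011, 1.109, -0.083], TCP at [0.24, -0.631, 0.245] pointing down, gripper open.
Joint ranges: [-2.96, 2.96], [-0.34, 2.1], [-1.41, 1.46], [0.24, 2.44], [-1.37, 4.51], [0.17, 1.92], [-2.96, 2.96]. Speed limits (rad/s): [2.39, 2.39, 3.14, 3.14, 3.14, 3.14, 3.14].

INTERFACE

Orientations are given as a rotation vector (axis times angle).
In Python, from bench import r, eyes gives the robot as it stands.
- The arm moves only by the tool step_arm, never from a script. Its argument "rows" is a list of rows, each a list of 6 numbers: the shift along the world's x, y, z in units of 60 cm (1.0 is 60 cm), then the turn, a rotation vector about the world's x, y, z in units of pi rad (1.0 is pi rad). In form: [[x, y, z, rx, ry, rz], ...]. A call has 1 to 5 rows; each row is the pose to reach, as a shift and turn from the pose commanded when the call began, turning the shorter way round; what a row does not reach only later rows make up. A row lasts 1/12 s, in which the tool goes at most 41.7 mm and 7.16 degrees, less where a joint would pass 70% of its speed; a pose out of reach is approached as far as the arm can. A call with a number of a shift or a turn outside -1 to 1 is refused whole. A call with a gripper value outside its range is refused whole. "jaw" is the closure, from 0 (fully open) to 1 (shut), set as the call begins (left out, the last holds). The fingers move at their own pace and stop on an object; "squeeze" is the grip in N (left out, the last holds). Time passes only in rows, so rows that repeat a pose let the fingers close. It gives the time, the measured TCP pose, the force, the opening and the grip force at its end, in the units of the state.
- r.get_obs(): the state, without advancing time (a new reading comes with each control period).
- eyes.grab_frame(name): name is "scene" or "top" or "wrist"; returns the picture (480x640x3 uint8, red, green, blue); there is no depth.
- eyes.camera_info(name): a dict with "mtx" (3x3 intrinsics, pixels), "k1" (the pictures are not rectified: a ray, as slopes to the right and down, at radius r is drawn at 1 + k1 r^2 times it, then the intrinsics apply), "extrinsics" (4x4, takes a point from camera to world coordinates); the wrist camera has in their place "tool_from_camera" (4x4, takes a point from camera to tool coordinates, whose origin is the TCP and whose axes are the flange's). Camera axes: x right, y down, z forward; pixel columns grow to the right and rows downward; lengths in m; the calibration is good to about 2 mm. A picture is of the moment at which its call begins: read the wrist's pose just before it. camera_info takes no time and is no camera call.
- r.hand_in(): hands the job in; it is judged then, once.
The state is a dict: "clock": time; "joints": joint angles; "qvel": joint speeds; "tau": joint torques, N m; "tcp_pos": TCP position; "orientation": TCP orientation; "contact_force": force on the tool from outside, world axes, zero at the start; "moment": the same for the moment, N m; "grip_width": finger opening in m; "gripper_force": force on a finger pad.
Only numpy, scipy, OpenCV 4.12 (cv2) and the standard library are available. Lean on these libraries where they do the work, as an engineer would, in place of code of your own. Each camera call takes 0.05 s, during which the arm holds its last target. There are 200 camera calls.

## Working session

There is one attempt and no reset: what is moved stays moved. The work goes in short steps, Python scripts to look and compute and a tool call to move; the robot and the scene stay as the last step left them, time stands still between calls to the robot, and variables do not carry over. Pictures are saved under pics/ and viewed, at most 10 in all, crops included, and the job is handed in when it is done.

Besides the shell and the picture viewer there is one more tool, called after "Emit:" as name([rows], argument=value, ...), one row to a line, values as JSON. step_arm: Moves the arm, as the interface text tells. Shifts and turns lie within -1 to 1; 1 stands for 60 cm of shift or pi rad of turn. Its arguments: {"type":"object","properties":{"rows":{"type":"array"},"jaw":{"type":"number"},"squeeze":{"type":"number"}},"required":["rows"]}

```bash
mkdir -p pics; python3 - <<'E'
from bench import r,eyes
import cv2,numpy as np
np.set_printoptions(precision=4,suppress=True)
o=r.get_obs();print(o)
for n in("top","scene"):
    cv2.imwrite(f"pics/{n}0.png",eyes.grab_frame(n)[:,:,::-1]);print(eyes.camera_info(n))
print(eyes.camera_info("wrist"))
E
```

```text
{'clock': 0.0, 'joints': array([ 1.0999,  0.4778,  0.0223,  1.5564, -0.0115,  1.1093, -0.0831]), 'qvel': array([ 0.0003,  0.0002,  0.001 , -0.    ,  0.0009,  0.0006, -0.0001]), 'tau': array([ -0.0011, -59.6456,   1.6082, -28.1196,   0.0126,   0.0093,
        -0.0001]), 'tcp_pos': array([ 0.2393, -0.6305,  0.2443]), 'orientation': array([-3.0883, -0.5665,  0.0008]), 'contact_force': array([-0.0687, -0.2248,  0.0239]), 'moment': array([-0.0156, -0.0022,  0.0383]), 'gripper_force': 0.0, 'grip_width': 0.08541653532556287}
{'mtx': array([[434.1162,   0.    , 318.8589],
       [  0.    , 434.1162, 248.4735],
       [  0.    ,   0.    ,   1.    ]]), 'k1': -0.028150826222171063, 'extrinsics': array([[ 0.0233, -0.987 ,  0.1591,  0.4197],
       [-0.9997, -0.021 ,  0.016 ,  0.1414],
       [-0.0124, -0.1594, -0.9871,  1.0145],
       [ 0.    ,  0.    ,  0.    ,  1.    ]])}
{'mtx': array([[451.423 ,   0.    , 318.4579],
       [  0.    , 451.423 , 233.4618],
       [  0.    ,   0.    ,   1.    ]]), 'k1': -0.11300164058483252, 'extrinsics': array([[-0.575 , -0.3679,  0.7308, -0.1601],
       [-0.8181,  0.2727, -0.5064,  0.6529],
       [-0.013 , -0.889 , -0.4578,  0.5184],
       [ 0.    ,  0.    ,  0.    ,  1.    ]])}
{'mtx': array([[416.7029,   0.    , 322.7826],
       [  0.    , 416.7029, 236.847 ],
       [  0.    ,   0.    ,   1.    ]]), 'k1': 0.022891145446917435, 'tool_from_camera': array([[ 0.0004, -0.9552, -0.2961,  0.0758],
       [ 1.    ,  0.0003,  0.0004,  0.0006],
       [-0.0002, -0.2961,  0.9552, -0.1279],
       [ 0.    ,  0.    ,  0.    ,  1.    ]])}
```

View pics/top0.png

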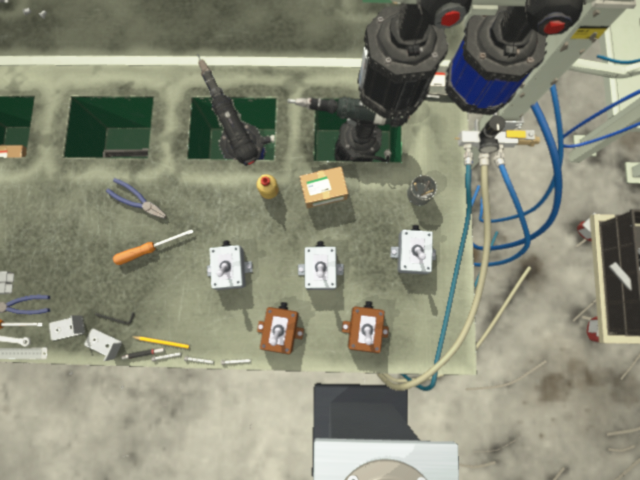

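View pics/scene0.png

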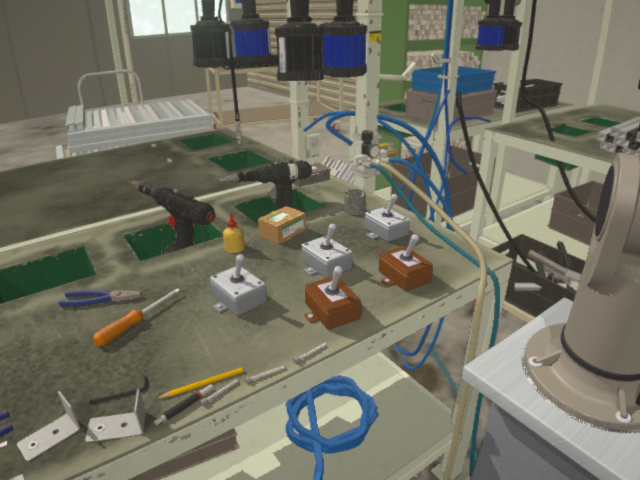

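The three grey boxes in the top view are at about (226,268), (321,268) and (417,252), with black cable entries on the upper (+x) side. The brown look-alikes are at (279,330) and (367,329), and I'll leave those alone. The bottle is at (266,187), the carton at (324,187) and the cup at (424,188). I'll check the grey boxes in one close crop.

```bash
python3 - <<'E'
import cv2,numpy as np
a=cv2.imread("pics/top0.png")
t=[cv2.resize(a[y-35:y+35,x-35:x+35],None,fx=380/100,fy=380/100,interpolation=cv2.INTER_CUBIC) for x,y in((226,268),(321,268),(417,252))]
cv2.imwrite("pics/crop.png",np.hstack(t))
print(t[0].shape)
E
```

```text
(266, 266, 3)
```

View pics/crop.png

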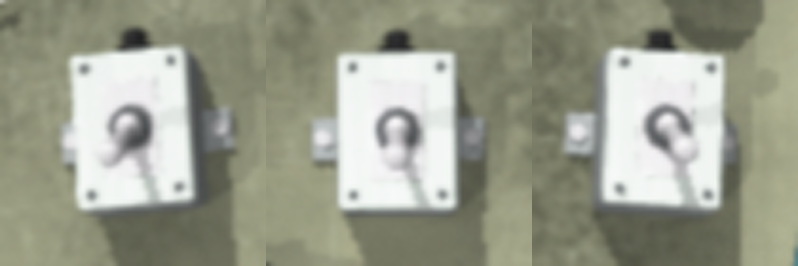

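```bash
cat > h.py <<'E'
import numpy as np,cv2
from bench import r,eyes
from scipy.spatial.transform import Rotation as R
np.set_printoptions(precision=4,suppress=True)
def ray(info,T,px,z):
    K=info["mtx"];d=np.array([info["k1"],0,0,0,0.])
    s=cv2.undistortPoints(np.array([px],float)[None],K,d)[0,0]
    v=T[:3,:3]@np.array([*s,1]);return T[:3,3]+v*(z-T[2,3])/v[2]
def top(px,z):
    i=eyes.camera_info("top");return ray(i,i["extrinsics"],px,z)
E
python3 - <<'E'
from h import *
C=[((226,268),0,[(70,56),(187,48),(197,203),(79,211)],(108,155)),
((321,268),266,[(337,53),(455,53),(457,209),(338,210)],(398,157)),
((417,252),532,[(606,48),(722,52),(719,208),(602,206)],(685,150))]
for c,o,P,t in C:
    f=lambda p:(c[0]-35+(p[0]-o)/3.8-.4,c[1]-35+p[1]/3.8-.4)
    q=np.array([top(f(p),.046) for p in P]);m=q.mean(0)
    ax=(q[0]+q[1]-q[2]-q[3])/2;y=(q[0]+q[3]-q[1]-q[2])/2
    print(m,np.linalg.norm(ax),np.linalg.norm(y),np.degrees(np.arctan2(ax[1],ax[0])),np.degrees(np.arctan2(-y[0],y[1])),top(f(t),.1),"exp tip",m-.02*ax/np.linalg.norm(ax))
for p in((266,187),(324,187),(424,188)):print(top(p,.05))
E
```

```text
[0.5301 0.3662 0.046 ] 0.09294719514345846 0.07007084089190091 6.7674034445680045 5.188517562104701 [0.509  0.3669 0.1   ] exp tip [0.5102 0.3638 0.046 ]
[0.5337 0.1535 0.046 ] 0.09301601283164626 0.07000308195847349 1.8593317372650102 1.4913328773372414 [0.5127 0.1518 0.1   ] exp tip [0.5138 0.1529 0.046 ]
[ 0.5764 -0.0618  0.046 ] 0.09447358863752639 0.06911734304348668 -1.9555974926317519 -0.28086054667043026 [ 0.5554 -0.0631  0.1   ] exp tip [ 0.5564 -0.0612  0.046 ]
[0.7163 0.2824 0.05  ]
[0.7188 0.1485 0.05  ]
[ 0.7212 -0.0816  0.05  ]
```

```bash
python3 - <<'E'
from h import *
i=eyes.camera_info("scene");T=np.linalg.inv(i["extrinsics"])
for p in((487,240),(477,310),(440,370),(462,270),(445,330)):
    print(p)
    for z in(-.05,0,.05,.1,.15,.2,.25,.3,.4):
        w=top(p,z);q=cv2.projectPoints(w[None],cv2.Rodrigues(T[:3,:3])[0],T[:3,3],i["mtx"],np.array([i["k1"],0,0,0,0]))[0].ravel()
        print(z,w,q)
E
python3 - <<'E'
import cv2
a=cv2.imread("pics/scene0.png")[130:430,330:530]
cv2.imwrite("pics/hose.png",cv2.resize(a,None,fx=2,fy=2))
E
```

```text
(487, 240)
-0.05 [ 0.6215 -0.2596 -0.05  ] [424.0006 222.678 ]
0 [ 0.6121 -0.2407  0.    ] [423.498 209.53 ]
0.05 [ 0.6026 -0.2219  0.05  ] [422.9406 195.5441]
0.1 [ 0.5931 -0.2031  0.1   ] [422.3208 180.6479]
0.15 [ 0.5836 -0.1842  0.15  ] [421.6301 164.7622]
0.2 [ 0.5741 -0.1654  0.2   ] [420.8581 147.8006]
0.25 [ 0.5647 -0.1466  0.25  ] [419.9929 129.6695]
0.3 [ 0.5552 -0.1277  0.3   ] [419.0203 110.2682]
0.4 [ 0.5362 -0.0901  0.4   ] [416.6812  67.2227]
(477, 310)
-0.05 [ 0.4482 -0.2288 -0.05  ] [465.1875 249.3706]
0 [ 0.4468 -0.2114  0.    ] [463.9043 234.204 ]
0.05 [ 0.4455 -0.194   0.05  ] [462.5009 218.117 ]
0.1 [ 0.4441 -0.1766  0.1   ] [460.9632 201.0391]
0.15 [ 0.4428 -0.1593  0.15  ] [459.2756 182.8948]
0.2 [ 0.4415 -0.1419  0.2   ] [457.4197 163.6043]
0.25 [ 0.4401 -0.1245  0.25  ] [455.3748 143.0835]
0.3 [ 0.4388 -0.1071  0.3   ] [453.117  121.2459]
0.4 [ 0.4361 -0.0723  0.4   ] [447.8487  73.2746]
(440, 370)
-0.05 [ 0.3046 -0.1363 -0.05  ] [489.4683 286.2587]
0 [ 0.3101 -0.1233  0.    ] [487.6159 268.1809]
0.05 [ 0.3155 -0.1102  0.05  ] [485.5872 249.0701]
0.1 [ 0.3209
[... 517 characters left out ...]
0.1318  0.15  ] [425.608  175.7204]
0.2 [ 0.5156 -0.116   0.2   ] [424.7001 157.3243]
0.25 [ 0.5098 -0.1002  0.25  ] [423.6846 137.7207]
0.3 [ 0.5039 -0.0844  0.3   ] [422.5458 116.8172]
0.4 [ 0.4921 -0.0528  0.4   ] [419.8217  70.7292]
(445, 330)
-0.05 [ 0.3987 -0.15   -0.05  ] [460.6581 266.9525]
0 [ 0.3997 -0.1363  0.    ] [459.4199 250.3832]
0.05 [ 0.4007 -0.1227  0.05  ] [458.0606 232.8408]
0.1 [ 0.4017 -0.109   0.1   ] [456.5665 214.2574]
0.15 [ 0.4027 -0.0953  0.15  ] [454.9221 194.5618]
0.2 [ 0.4037 -0.0816  0.2   ] [453.11   173.6802]
0.25 [ 0.4046 -0.0679  0.25  ] [451.1101 151.5374]
0.3 [ 0.4056 -0.0542  0.3   ] [448.8999 128.0587]
0.4 [ 0.4076 -0.0268  0.4   ] [443.7411  76.8147]
```

View pics/hose.png

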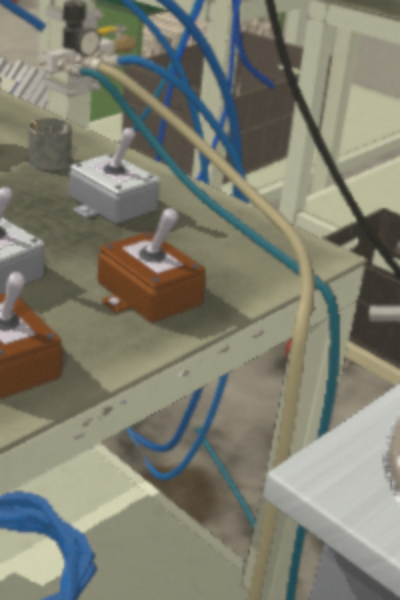

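The hoses triangulate to about 6 cm height or less, so a path at z≈0.24 clears them. I'll start with the right-hand box.

Emit:
step_arm([
  [0.44,0.95,-0.02,0,0,-0.12],
  [0.44,0.95,-0.02,0,0,-0.12],
  [0.44,0.95,-0.02,0,0,-0.12],
  [0.44,0.95,-0.02,0,0,-0.12],
  [0.44,0.95,-0.02,0,0,-0.12],
], jaw=1, squeeze=20)

```text
clock: 0.52
tcp_pos: [0.3274, -0.44, 0.2409]
orientation: [-3.141, 0.024, 0.001]
contact_force: [0.8, 0.5, 0.2]
grip_width: 0.0252
gripper_force: 0.0
```

Emit:
step_arm([
  [0.28,0.62,-0.05,0,0,0],
  [0.28,0.62,-0.05,0,0,0],
  [0.28,0.62,-0.05,0,0,0],
  [0.28,0.62,-0.05,0,0,0],
  [0.28,0.62,-0.05,0,0,0],
])

```text
clock: 0.93
tcp_pos: [0.4127, -0.2507, 0.2259]
orientation: [3.141, -0.023, -0.0]
contact_force: [1.0, -0.9, -0.2]
grip_width: 0.0003
gripper_force: 0.0
```

Emit:
step_arm([
  [0.14,0.31,-0.02,0,0,0],
  [0.14,0.31,-0.02,0,0,0],
  [0.14,0.31,-0.02,0,0,0],
  [0.14,0.31,-0.02,0,0,0],
  [0.14,0.31,-0.02,0,0,0],
])

```text
clock: 1.35
tcp_pos: [0.497, -0.0641, 0.2139]
orientation: [-3.141, 0.021, 0.0]
contact_force: [0.4, -0.8, 0.4]
grip_width: 0.0001
gripper_force: 0.0
```

Emit:
step_arm([
  [0.0,0.003,-0.186,0,0,0],
  [0.0,0.003,-0.186,0,0,0],
  [0.0,0.003,-0.186,0,0,0],
  [0.0,0.003,-0.186,0,0,0],
  [0.0,0.003,-0.186,0,0,0],
])

```text
clock: 1.77
tcp_pos: [0.4955, -0.0648, 0.1016]
orientation: [-3.141, 0.022, 0.006]
contact_force: [1.6, 0.4, 1.4]
grip_width: -0.0001
gripper_force: 0.0
```

```bash
python3 - <<'E'
from h import *
o=r.get_obs();print(o['tcp_pos'],o['contact_force'])
a=eyes.grab_frame("wrist")[:,:,::-1];b=eyes.grab_frame("scene")[:,:,::-1]
b=cv2.resize(b[130:290,300:480],None,fx=3,fy=3)
cv2.imwrite("pics/w1.png",np.hstack([cv2.resize(a,(400,300)),cv2.resize(b,(338,300))]))
E
```

```text
[ 0.4955 -0.0648  0.1016] [1.6012 0.4224 1.3666]
```

View pics/w1.png

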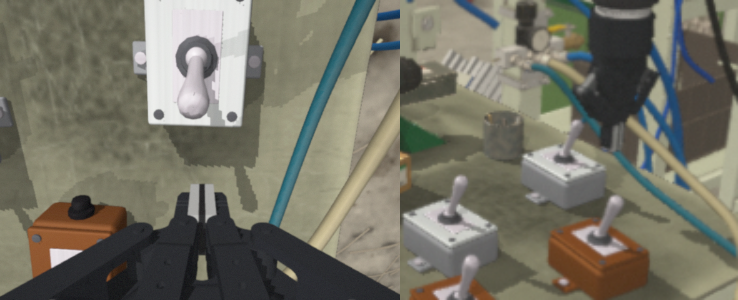

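The shut fingertips (wrist view, columns 190–212) line up with the grey box's bat thick end (column 195). Advance to just short of contact.

Emit:
step_arm([
  [0.03,0.005,0,0,0,0],
  [0.05,0.005,0,0,0,0],
  [0.05,0.005,0,0,0,0],
  [0.05,0.005,0,0,0,0],
])

```text
clock: 2.2
tcp_pos: [0.528, -0.0622, 0.1044]
orientation: [3.141, -0.023, 0.005]
contact_force: [-1.3, -0.9, 0.1]
grip_width: 0.0001
gripper_force: 0.0
```

Emit:
step_arm([
  [0.002,0,0,0,0,0],
  [0.004,0,0,0,0,0],
  [0.006,0,0,0,0,0],
])

```text
clock: 2.45
tcp_pos: [0.5299, -0.0622, 0.1029]
orientation: [3.141, -0.023, 0.0]
contact_force: [-0.1, -0.4, -0.4]
grip_width: 0.0005
gripper_force: 0.0
```

Emit:
step_arm([
  [0.002,0,0,0,0,0],
  [0.004,0,0,0,0,0],
  [0.004,0,0,0,0,0],
])

```text
clock: 2.7
tcp_pos: [0.5328, -0.0619, 0.1025]
orientation: [3.142, -0.022, 0.0]
contact_force: [-0.5, -0.6, 0.1]
grip_width: -0.0001
gripper_force: 0.0
```

Emit:
step_arm([
  [0.002,0,0,0,0,0],
  [0.004,0,0,0,0,0],
  [0.004,0,0,0,0,0],
])

```text
clock: 2.95
tcp_pos: [0.5353, -0.0618, 0.1024]
orientation: [-3.141, 0.022, -0.0]
contact_force: [-0.3, 0.3, 0.1]
grip_width: 0.0001
gripper_force: 0.0
```

Emit:
step_arm([
  [0.002,0,0,0,0,0],
  [0.004,0,0,0,0,0],
  [0.004,0,0,0,0,0],
])

```text
clock: 3.2
tcp_pos: [0.5364, -0.0619, 0.1021]
orientation: [3.141, -0.022, -0.004]
contact_force: [-4.2, 0.7, 2.2]
grip_width: 0.0002
gripper_force: 2.0
```

Emit:
step_arm([
  [0.002,0,0,0,0,0],
  [0.003,0,0,0,0,0],
  [0.003,0,0,0,0,0],
])

```text
clock: 3.45
tcp_pos: [0.5389, -0.062, 0.1024]
orientation: [3.141, -0.022, -0.001]
contact_force: [-4.7, -1.0, 3.0]
grip_width: 0.0001
gripper_force: 2.1
```

Emit:
step_arm([
  [0.002,0,0,0,0,0],
  [0.003,0,0,0,0,0],
  [0.003,0,0,0,0,0],
])

```text
clock: 3.7
tcp_pos: [0.5414, -0.062, 0.1025]
orientation: [3.141, -0.023, 0.001]
contact_force: [-3.6, -0.6, 2.9]
grip_width: -0.0001
gripper_force: 1.7
```

Emit:
step_arm([
  [0.002,0,0,0,0,0],
  [0.003,0,0,0,0,0],
  [0.003,0,0,0,0,0],
])

```text
clock: 3.95
tcp_pos: [0.5433, -0.0619, 0.1025]
orientation: [-3.141, 0.022, -0.001]
contact_force: [-2.2, -0.6, 1.7]
grip_width: 0.0
gripper_force: 1.2
```

The force falls while it moves, so this one works. Push it over, then back off.

Emit:
step_arm([
  [0.01,0,0,0,0,0],
  [0.02,0,0,0,0,0],
  [0.03,0,0,0,0,0],
  [0.04,0,0,0,0,0],
  [0.04,0,0,0,0,0],
])

```text
clock: 4.37
tcp_pos: [0.5693, -0.0616, 0.1027]
orientation: [-3.141, 0.022, -0.005]
contact_force: [-0.3, -0.1, -0.1]
grip_width: -0.0005
gripper_force: 0.0
```

Emit:
step_arm([
  [-0.05,0,0,0,0,0],
  [-0.11,0,0.03,0,0,0],
  [-0.12,0,0.1,0,0,0],
  [-0.12,0,0.1,0,0,0],
])

```text
clock: 4.7
tcp_pos: [0.4947, -0.0621, 0.1669]
orientation: [3.141, -0.023, 0.007]
contact_force: [0.6, -0.5, 0.1]
grip_width: 0.0001
gripper_force: 0.0
```

Emit:
step_arm([
  [-0.03,0.36,0.01,0,0,0.014],
  [-0.03,0.36,0.01,0,0,0.014],
  [-0.03,0.36,0.01,0,0,0.014],
  [-0.03,0.36,0.01,0,0,0.014],
  [-0.03,0.36,0.01,0,0,0.014],
])

```text
clock: 5.12
tcp_pos: [0.4775, 0.1477, 0.1687]
orientation: [-3.141, -0.046, -0.002]
contact_force: [1.7, -0.1, 0.3]
grip_width: -0.0004
gripper_force: 0.0
```

Emit:
step_arm([
  [0.0,0.0,-0.112,0,0,0],
  [0.0,0.0,-0.112,0,0,0],
  [0.0,0.0,-0.112,0,0,0],
  [0,0.0,-0.112,0,0,0],
])

```text
clock: 5.45
tcp_pos: [0.4768, 0.1454, 0.1004]
orientation: [3.14, 0.047, -0.004]
contact_force: [0.5, 0.4, 0.8]
grip_width: 0.0003
gripper_force: 0.0
```

Emit:
step_arm([
  [0.0,0.011,0.003,0,0,0],
  [0.012,0.011,0.003,0,0,0],
  [0.016,0.011,0.003,0,0,0],
  [0.018,0.011,0.003,0,0,0],
])

```text
clock: 5.78
tcp_pos: [0.4902, 0.1524, 0.1042]
orientation: [-3.14, -0.045, -0.005]
contact_force: [-0.1, -0.5, -0.4]
grip_width: -0.0003
gripper_force: 0.0
```

Emit:
step_arm([
  [0.002,0,0,0,0,0],
  [0.004,0,0,0,0,0],
  [0.004,0,0,0,0,0],
])

```text
clock: 6.03
tcp_pos: [0.491, 0.152, 0.103]
orientation: [-3.141, -0.046, -0.001]
contact_force: [-0.1, 0.0, -0.5]
grip_width: 0.0001
gripper_force: 0.0
```

Emit:
step_arm([
  [0.002,0,0,0,0,0],
  [0.004,0,0,0,0,0],
  [0.004,0,0,0,0,0],
])

```text
clock: 6.28
tcp_pos: [0.4933, 0.1522, 0.1028]
orientation: [3.141, 0.047, -0.0]
contact_force: [0.3, -0.6, -0.2]
grip_width: -0.0002
gripper_force: 0.0
```

Emit:
step_arm([
  [0.0015,0,0,0,0,0],
  [0.003,0,0,0,0,0],
  [0.003,0,0,0,0,0],
])

```text
clock: 6.53
tcp_pos: [0.4939, 0.1522, 0.1026]
orientation: [3.141, 0.047, -0.003]
contact_force: [-4.0, -0.2, 2.2]
grip_width: -0.0002
gripper_force: 2.1
```

Emit:
step_arm([
  [0.0015,0,0,0,0,0],
  [0.003,0,0,0,0,0],
  [0.003,0,0,0,0,0],
])

```text
clock: 6.78
tcp_pos: [0.4951, 0.1522, 0.1025]
orientation: [3.14, 0.048, -0.005]
contact_force: [-6.9, 0.1, 5.7]
grip_width: -0.0001
gripper_force: 3.4
```

Emit:
step_arm([
  [0.001,0,0,0,0,0],
  [0.001,0,0,0,0,0],
])

```text
clock: 6.95
tcp_pos: [0.4954, 0.1522, 0.1025]
orientation: [3.14, 0.048, -0.006]
contact_force: [-7.2, 0.5, 4.7]
grip_width: -0.0002
gripper_force: 3.7
```

This one resists at about 9 N for under 2 mm with no drop, so it looks seized. Back off and test the third.

Emit:
step_arm([
  [-0.02,0,0.0,0,0,0],
  [-0.035,0,0.05,0,0,0],
  [-0.04,0,0.11,0,0,0],
  [-0.04,0,0.11,0,0,0],
])

```text
clock: 7.28
tcp_pos: [0.4763, 0.1539, 0.1743]
orientation: [-3.138, -0.047, -0.014]
contact_force: [1.1, 0.8, -0.7]
grip_width: -0.0002
gripper_force: 0.0
```

Emit:
step_arm([
  [0.003,0.35,0,0,0,0.024],
  [0.003,0.35,0,0,0,0.024],
  [0.003,0.35,0,0,0,0.024],
  [0.003,0.35,0,0,0,0.024],
  [0.003,0.35,0,0,0,0.024],
])

```text
clock: 7.7
tcp_pos: [0.4758, 0.3626, 0.1691]
orientation: [-3.136, -0.164, -0.003]
contact_force: [0.0, 0.2, 0.6]
grip_width: -0.0001
gripper_force: 0.0
```

Emit:
step_arm([
  [0,0,-0.06,0,0,0],
  [0,0,-0.11,0,0,0],
  [0,0,-0.11,0,0,0],
  [0,0,-0.11,0,0,0],
])

```text
clock: 8.03
tcp_pos: [0.4747, 0.3597, 0.1017]
orientation: [3.135, 0.165, -0.004]
contact_force: [0.3, 0.2, 0.8]
grip_width: -0.0002
gripper_force: 0.0
```

Emit:
step_arm([
  [0.005,0.006,0.002,0,0,0],
  [0.01,0.006,0.002,0,0,0],
  [0.013,0.006,0.002,0,0,0],
  [0.013,0.006,0.002,0,0,0],
])

```text
clock: 8.37
tcp_pos: [0.4846, 0.3644, 0.1057]
orientation: [-3.136, -0.163, -0.004]
contact_force: [-0.0, 0.1, 0.2]
grip_width: -0.0
gripper_force: 0.0
```

Emit:
step_arm([
  [0.002,0,0,0,0,0],
  [0.004,0,0,0,0,0],
  [0.004,0,0,0,0,0],
])

```text
clock: 8.62
tcp_pos: [0.4857, 0.364, 0.1043]
orientation: [-3.137, -0.165, -0.001]
contact_force: [-0.7, -0.6, 0.2]
grip_width: -0.0001
gripper_force: 0.0
```

Emit:
step_arm([
  [0.002,0,0,0,0,0],
  [0.004,0,0,0,0,0],
  [0.004,0,0,0,0,0],
])

```text
clock: 8.87
tcp_pos: [0.4879, 0.3641, 0.104]
orientation: [3.137, 0.165, 0.0]
contact_force: [0.8, -0.4, -1.1]
grip_width: 0.0
gripper_force: 0.0
```

Emit:
step_arm([
  [0.002,0,0,0,0,0],
  [0.004,0,0,0,0,0],
  [0.004,0,0,0,0,0],
])

```text
clock: 9.12
tcp_pos: [0.4904, 0.3641, 0.104]
orientation: [3.137, 0.165, 0.0]
contact_force: [-0.6, 0.5, -0.6]
grip_width: -0.0002
gripper_force: 0.0
```

Emit:
step_arm([
  [0.0015,0,0,0,0,0],
  [0.003,0,0,0,0,0],
  [0.003,0,0,0,0,0],
])

```text
clock: 9.37
tcp_pos: [0.4911, 0.3642, 0.1039]
orientation: [3.137, 0.166, -0.002]
contact_force: [-2.8, -0.9, 1.3]
grip_width: -0.0001
gripper_force: 1.5
```

Emit:
step_arm([
  [0.0015,0,0,0,0,0],
  [0.003,0,0,0,0,0],
  [0.003,0,0,0,0,0],
])

```text
clock: 9.62
tcp_pos: [0.4934, 0.3644, 0.1041]
orientation: [-3.137, -0.166, 0.001]
contact_force: [-4.1, 0.5, 4.5]
grip_width: 0.0004
gripper_force: 2.1
```

Emit:
step_arm([
  [0.0015,0,0,0,0,0],
  [0.003,0,0,0,0,0],
  [0.003,0,0,0,0,0],
])

```text
clock: 9.87
tcp_pos: [0.4959, 0.3643, 0.1041]
orientation: [-3.137, -0.165, -0.001]
contact_force: [-2.8, 1.3, 2.5]
grip_width: 0.0003
gripper_force: 1.7
```

Emit:
step_arm([
  [0.0015,0,0,0,0,0],
  [0.003,0,0,0,0,0],
  [0.003,0,0,0,0,0],
])

```text
clock: 10.12
tcp_pos: [0.4978, 0.3642, 0.104]
orientation: [-3.137, -0.165, -0.001]
contact_force: [-2.3, 0.6, -0.0]
grip_width: 0.0001
gripper_force: 1.2
```

Working: push it over (to x≈0.523, +y slightly along the box axis), then retreat and lift clear.

Emit:
step_arm([
  [0.01,0.001,0,0,0,0],
  [0.02,0.002,0,0,0,0],
  [0.03,0.003,0,0,0,0],
  [0.042,0.004,0,0,0,0],
  [0.042,0.004,0,0,0,0],
])

```text
clock: 10.53
tcp_pos: [0.5254, 0.366, 0.104]
orientation: [-3.137, -0.162, -0.003]
contact_force: [1.4, -0.5, -0.2]
grip_width: -0.0001
gripper_force: 0.0
```

Emit:
step_arm([
  [-0.05,0,0,0,0,0],
  [-0.1,0,0.03,0,0,0],
  [-0.1,0,0.1,0,0,0],
  [-0.1,0,0.17,0,0,0],
  [-0.1,0,0.2,0,0,0],
])

```text
clock: 10.95
tcp_pos: [0.4637, 0.3682, 0.2292]
orientation: [-3.133, -0.166, -0.008]
contact_force: [0.5, 1.1, -0.1]
grip_width: 0.0
gripper_force: 0.0
```

Emit:
step_arm([
  [-0.05,0.2,0.05,0,0,0],
  [-0.05,0.2,0.05,0,0,0],
  [-0.05,0.2,0.05,0,0,0],
  [-0.05,0.2,0.05,0,0,0],
  [-0.05,0.2,0.05,0,0,0],
])

```text
clock: 11.37
tcp_pos: [0.4307, 0.49, 0.2547]
orientation: [-3.134, -0.173, -0.0]
contact_force: [0.8, -0.1, 0.7]
grip_width: -0.0
gripper_force: 0.0
```

```bash
python3 - <<'E'
from h import *
a=eyes.grab_frame("top")[:,:,::-1];b=eyes.grab_frame("scene")[:,:,::-1]
cv2.imwrite("pics/end.png",np.hstack([cv2.resize(a[150:370,190:470],(400,314)),cv2.resize(b[160:340,190:430],(400,314))]))
E
```

```text
(no output)
```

View pics/end.png

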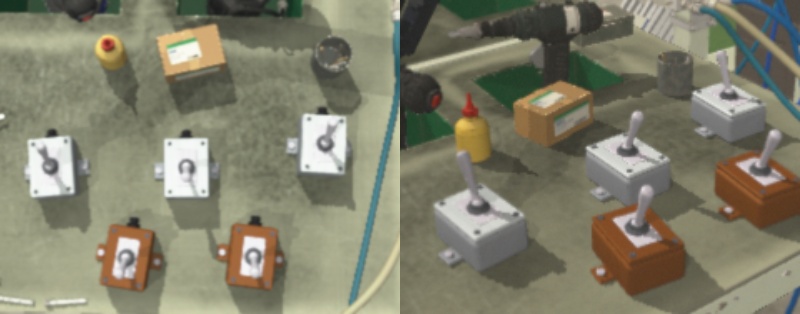

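The left bat (45,158) and right bat (328,135) now lean to +x. The middle bat (186,168) still leans to its off side, and the bottle, cup and carton are where they were.

```bash
python3 -c "
from bench import r
print(r.hand_in())"
```

```text
the job is handed in; nothing more can be done
None
```

I flipped the left and right switches to on and they stayed there; the middle one is seized (about 9 N moved it less than 2 mm), so I left it off, and the bottle, cup and carton were not touched. The job was handed in at about 11.5 s.

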